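# Move a charged battery pack from its charger to the stick blender

### The arm

A 6-joint arm with a two-finger parallel gripper is mounted at the origin on a cart in front of the work surface, level with it; the furniture and walls round the work are solid. World frame = base frame: x ahead of the robot, y to its left, z up, the work surface at z = 0. Lengths are in mm, angles in rad, forces in N, time in s.
With the tool pointing down it reaches from about 300 to 775 mm from the base axis. Payload 14.6 kg.
Tool frame: the origin (TCP) lies at the very end of the fingers, on their centre line; the grasp point (between the pads) lies 19 mm behind it; z points along the fingers, y is the line along which they close (so a half turn about z gives the same grasp; the last joint's range is limited). The gripper opens to 94 mm and grips with 3 to 60 N. Pads are 16 mm wide; open, the fingers measure 119 mm over their backs; the gripper's body (75 mm by 177 mm) begins 78 mm behind the grasp point.
Start: joints at [-1.272, 0.3, 1.521, -0, 1.321, -0.067], TCP at [196.726, -513.603, 205.446] pointing down, gripper open.
Joint ranges: [-3.03, 3.03], [-0.79, 2.21], [0.23, 2.52], [-1.04, 4.18], [0, 3.07], [-2.55, 2.55]. Speed limits (rad/s): [2.22, 2.22, 2.57, 3.14, 3.14, 3.14].

### API

Orientations are given as [roll, pitch, yaw] about the fixed x, y, z axes, in that order (R = Rz(yaw) Ry(pitch) Rx(roll)).
In Python, from cell import manip, camera, get_calibration gives the robot as it stands.
- The arm moves only by the tool arm_command, never from a script. Its argument "targets" is a list of rows, each an object of numbers: "hand": the opening, from -1 (shut) to 1 (fully open), so that 0 is half open; "x", "y", "z": the shift along the tool's x, y, z in m; "yaw": the turn about the tool's z in rad. In form: [{"hand": .., "x": .., "y": .., "z": .., "yaw": ..}, ...]. A call has 1 to 10 rows; each row shifts and turns the commanded pose from where the row before left it, along the tool's axes as they then stand; what a row does not reach is not made up. A row lasts 1/10 s, in which the tool goes at most 50 mm and 8.59 degrees, less where a joint would pass 70% of its speed; a pose out of reach is approached as far as the arm can. A call is refused whole if a number of a shift passes 0.05 or a number of a turn 0.15, either way. A call with a gripper value outside its range is refused whole. The fingers move at their own pace and stop on an object; "newtons" is the grip in N (left out, the last holds). Time passes only in rows, so rows that do not move let the fingers close. It gives the time, the measured TCP pose, the force, the opening and the grip force at its end, in the units of the state.
- manip.read_state(): the state, without advancing time (a new reading comes with each control period).
- camera(name): name is "side" or "top"; returns the picture (400x640x3 uint8, red, green, blue); there is no depth.
- get_calibration(name): a dict with "K" (3x3 intrinsics, pixels), "dist_coeffs" ([k1, k2, p1, p2, k3] as OpenCV has them; the pictures are not rectified), "cam_to_world" (4x4, takes a point from camera to world coordinates). Camera axes: x right, y up, looking along -z (the intrinsics and any distortion apply to the point x, -y, -z); pixel columns grow to the right and rows downward; lengths in mm; the calibration is good to about 2 mm. A picture is of the moment at which its call begins. get_calibration takes no time and is no camera call.
- manip.sign_off(): hands the job in; it is judged then, once.
The state is a dict: "clock": time; "joints": joint angles; "qd": joint speeds; "effort": joint torques, N m; "eef_pos": TCP position; "eef_rot": TCP orientation; "wrist_force": force on the tool from outside, world axes, zero at the start; "moment": the same for the moment, N m; "finger_gap": finger opening in mm; "finger_force": force on a finger pad.
Only numpy, scipy, OpenCV 4.12 (cv2) and the standard library are available. Lean on these libraries where they do the work, as an engineer would, in place of code of your own. Each camera call takes 0.05 s, during which the arm holds its last target. There are 200 camera calls.

### The job

The battery pack on the bench charger is charged and the cordless stick blender has none. Press the release button of the charger's catch so that the pack springs back, draw it out along the rail and lift it off, then set it, the same end first, on the open end of the blender's rail and slide it in until it is fully home and the catch clicks and holds it. Keep the pack upright, leave the things around undisturbed, and let go of everything at the end.

Things in the scene. Friction and masses are not known exactly. Their poses are not given: they have to be found in the camera images.
- charger: Bench charger, a flat white unit fixed to the table, x from -122 to +118, y from -46 to +79 mm. Origin on the table under the centre of a fully home pack; +x is the way a pack slides in, roughly away from the robot; z up. Deck at z = 30 mm from x = -122 (open rear end) to an upright bulkhead at x = +54, top z = 80. Its catch holds a pack with its centre at x = 0, with play to +4 mm.
- charger_mouth (a point): Point on the charger's deck, on the centre line, at x = -80 mm: the open part of the rail, with only low side guides (7 mm high, 82 mm apart, x -120 to -25, narrowing to 74 mm at x = -6). From x = -6 to the bulkhead two lips, tops 13 mm above the deck, overhang the pack's foot tabs: a pack moves there only along x, and can be set down or lifted off only with its centre at x = -60 or less.
- blender: Cordless stick blender lying fixed on the table: rear rail, grey motor barrel 92 mm thick, thin steel shaft, bell; x from -122 to +302, y from -46 to +79 mm. Origin on the table under the centre of a fully home pack; +x is the way a pack slides in, along the shaft, roughly away from the robot; z up. Deck at z = 46 mm, bulkhead at x = +54; bulkhead and barrel up to z = 101 mm.
- blender_mouth (a point): Point on the blender's deck, on the centre line, at x = -80 mm: the open part of its rail, where a pack is set down. Guides, lips and catch are the same as the charger's. Sliding a pack in takes up to about 15 N: its tabs ride over the ramped catch from x = -52 mm and meet the plunger at x = -22; the catch snaps up as the pack's centre passes x = 0. A pack not caught is pushed back.
- blender_plunger_tip (a point): Tip of the blender's spring plunger, a steel rod 18 mm thick in the bulkhead, on the centre line 24 mm above the deck; it stands 26 mm out of the bulkhead and pushes a pack outward with 3 to 5 N. The charger has the same plunger, pressed in by the latched pack: when the catch is pressed it throws the pack back about 22 mm, which is then drawn out by hand.
- pack_center (a point): Battery pack, a black box 100 mm long (x), 56 wide (y), 56 high, 0.35 kg. The point is its centre, 28 mm above its underside; +x is its leading end and goes in first. At the foot are side tabs 72 mm across, 8 mm high, from x = +14 to +50 and -50 to -30 mm; above them the flat sides can be gripped across y, or the pack pushed on its rear face at x = -50. Starts latched, axes as the charger's.
- charger_button (a point): Middle of the top of the charger's release button, a ribbed grey block 34 x 25 mm on the left of the rail, at x = +6, y = +63 mm in the charger's frame, its top 24 mm above the deck; 22 mm clear of the pack's side, whose top is 32 mm higher. Pressed straight down it goes 9.5 mm with about 4 to 8 N and springs up again.
- blender_button (a point): Middle of the top of the blender's release button, the same block at x = +6, y = +63 mm in the blender's frame, 24 mm above its deck. It need not be touched: a pack that slides in presses the catch by itself.
- sugar_dredger: Loose steel sugar dredger, 72 mm across, 108 mm high, left of the work; bystander. Origin at the centre of its underside.
- steel_dish: Loose shallow steel dish, 131 mm across, 42 mm high, between and beyond the two units; bystander. Origin at the centre of its underside.
- mist_bottle: Loose white spray bottle with a black head, 48 mm across, 147 mm high, right of the work; bystander. Origin at the centre of its underside.
- charger_catch (a joint): How far the charger's catch and its button are pressed: 0 up, 0.0095 m fully down. It lets the pack go beyond about 0.007.
- blender_catch (a joint): How far the blender's catch is pressed, the same way: 0 up, about 0.006 m while a pack's tabs ride over it, back to 0 when it has clicked behind them.
Mind the look-alikes: they are no part of the job. What is shaped like the part that bears pack_center but pink is not meant.

How it is judged (in metres and radians):
On the way, in this order (a step that is already met when the one before it is completed fails the run):
1. the charger's catch is pressed and the pack springs back at least 8 mm along the charger's rail (value of joint charger_catch above 0.005 m and x of pack_center in the frame of charger below -0.008 m and z of pack_center in the frame of charger below 0.07 m), for 0.05 s.
2. the pack is lifted clear of the charger (z of pack_center in the frame of charger above 0.09 m), for 0.1 s.
3. the pack stands in the blender's rail, not yet home (x of pack_center in the frame of blender between -0.13 and -0.02 m and y of pack_center in the frame of blender between -0.01 and 0.01 m and z of pack_center in the frame of blender below 0.08 m), for 0.05 s.
At the end, for the whole second after the job is handed in: the pack is at rest in the blender's rail, its centre within -4 and +7 mm of the home position along the rail, within 5 mm of its centre line and down on the deck, and the blender's catch is up (less than 3 mm pressed), so that the pack stays home with nothing touching it (x of pack_center in the frame of blender between -0.004 and 0.007 m and y of pack_center in the frame of blender between -0.005 and 0.005 m and z of pack_center in the frame of blender below 0.08 m and value of joint blender_catch below 0.003 m and linear speed of pack below 0.02 m/s).
It fails at once if the sugar dredger, steel dish or spray bottle is pushed more than 30 mm from its place (distance of any of sugar_dredger, steel_dish, mist_bottle from where it was at the start of the episode above 0.03 m).
It fails at once if the pack is tipped more than 35 degrees from upright (angle between pack_center's own z axis and vertical above 0.61 rad).
It also fails if it takes over 67 s, if anything falls off the work surface, if the arm or the gripper's body presses on something with over 40 N, if the wrist force passes 120 N, or if a joint passes its speed limit or range.

## Working session

There is one attempt and no reset: what is moved stays moved. The work goes in short steps, Python scripts to look and compute and a tool call to move; the robot and the scene stay as the last step left them, time stands still between calls to the robot, and variables do not carry over. Pictures are saved under pics/ and viewed, at most 10 in all, crops included, and the job is handed in when it is done.

Besides the shell and the picture viewer there is one more tool, called after "Emit:" in YAML: its name, and indented under it one key for each argument. arm_command: Moves the arm, as the interface text tells. Its arguments: {"type":"object","properties":{"targets":{"type":"array"},"newtons":{"type":"number"}},"required":["targets"]}

```bash
mkdir -p pics; python3 - <<'E'
from cell import manip,camera,get_calibration
import cv2
for n in("top","side"):
    cv2.imwrite(f"pics/{n}0.png",camera(n)[:,:,::-1]); c=get_calibration(n); print(n,c["K"],c["dist_coeffs"],c["cam_to_world"])
print(manip.read_state())
E
```

```text
top [[388.22574407   0.         313.89116558]
 [  0.         388.22574407 198.28912405]
 [  0.           0.           1.        ]] [0.01157851 0.         0.         0.         0.        ] [[-2.17158465e-02  9.98528115e-01 -4.96993491e-02  5.48812640e+02]
 [-9.99681241e-01 -2.10468774e-02  1.39443609e-02  6.00982452e+00]
 [ 1.28778203e-02  4.99863206e-02  9.98666876e-01  1.37937673e+03]
 [ 0.00000000e+00  0.00000000e+00  0.00000000e+00  1.00000000e+00]]
side [[416.48432791   0.         315.41317956]
 [  0.         416.48432791 204.26056995]
 [  0.           0.           1.        ]] [0.00669335 0.         0.         0.         0.        ] [[-9.00809297e-01  1.82407296e-01 -3.94043385e-01  2.93822977e+01]
 [-4.34042227e-01 -3.52673512e-01  8.28992605e-01  1.25582045e+03]
 [ 1.22456353e-02  9.17795714e-01  3.96864047e-01  6.78124910e+02]
 [ 0.00000000e+00  0.00000000e+00  0.00000000e+00  1.00000000e+00]]
{'clock': 0.1, 'joints': array([-1.27159657e+00,  3.00416287e-01,  1.52149061e+00, -1.23451286e-05,
        1.32066728e+00, -6.66148122e-02]), 'qd': array([-0.0015199 , -0.00112174, -0.0011797 , -0.00051304, -0.00070584,
        0.00036054]), 'effort': array([ 1.28543197e-04, -5.32647979e+01, -3.53281689e+01,  7.08647934e-02,
        2.35029700e-02, -7.48771549e-05]), 'eef_pos': array([ 196.66347253, -513.40661094,  204.95465893]), 'eef_rot': array([-3.14061251e+00, -5.34043318e-05,  3.65817600e-01]), 'wrist_force': array([-0.34456052, -0.74206974,  0.46515858]), 'moment': array([-0.00762608,  0.04928432,  0.0470081 ]), 'finger_force': 0.0, 'finger_gap': 94.028340771062}
```

View pics/top0.png

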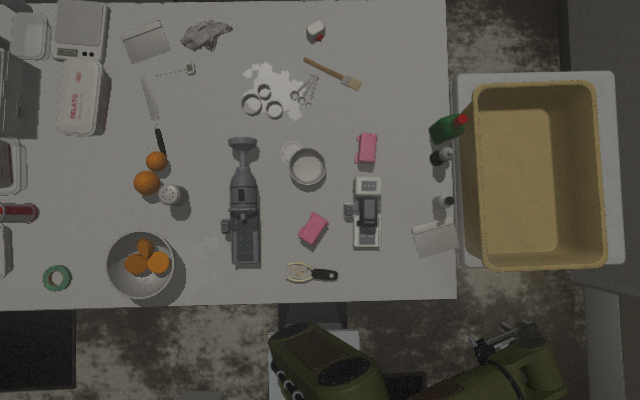

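View pics/side0.png

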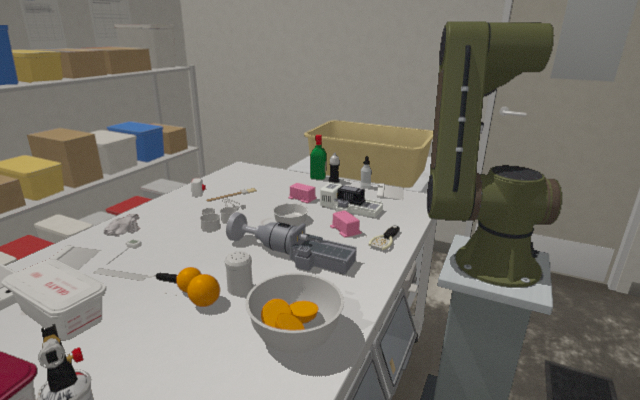

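The top view shows the charger near (367,212) with the black pack on it, and the blender near (244,215). Pink decoys sit at (367,148) and (313,229). I'll enlarge the region for a closer read.

```bash
python3 - <<'E'
import cv2,numpy as np
im=cv2.imread("pics/top0.png")
f=lambda a:cv2.resize(a,None,fx=7,fy=7,interpolation=cv2.INTER_CUBIC)
a=f(im[172:254,212:267]); b=f(im[172:254,338:388])
o=np.hstack([a,b]); o=np.clip(o.astype(float)*1.6,0,255).astype('uint8')
for i in range(0,82,10):
    cv2.line(o,(0,i*7),(6,i*7),(0,255,255),1); cv2.putText(o,str(172+i),(8,i*7+4),0,.35,(0,255,255))
for i in range(0,55,10): cv2.putText(o,str(212+i),(i*7,570),0,.35,(0,255,0)); cv2.line(o,(i*7,574),(i*7,560),(0,255,0))
for i in range(0,50,10): cv2.putText(o,str(338+i),(385+i*7,570),0,.35,(0,255,0)); cv2.line(o,(385+i*7,574),(385+i*7,560),(0,255,0))
cv2.imwrite("pics/crop.png",o);print(o.shape)
E
```

```text
(574, 735, 3)
```

View pics/crop.png

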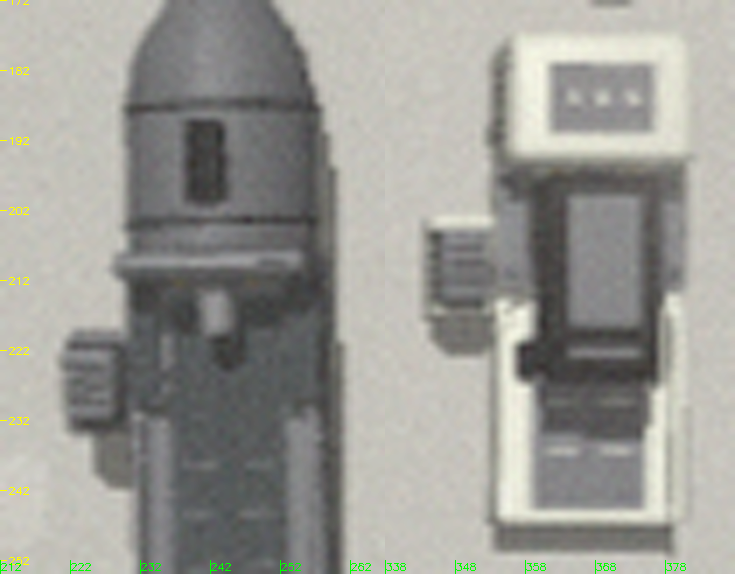

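```bash
cat > h.py <<'E'
import cv2,numpy as np
from cell import get_calibration
def proj(P,n="top"):
    c=get_calibration(n); M=np.linalg.inv(np.array(c["cam_to_world"]))
    p=np.atleast_2d(P)@M[:3,:3].T+M[:3,3]; p=p*[1,-1,-1]
    return cv2.projectPoints(p.reshape(-1,1,3),np.zeros(3),np.zeros(3),np.array(c["K"]),np.array(c["dist_coeffs"]))[0].reshape(-1,2)
def W(pose,L):
    x,y,a=pose; L=np.atleast_2d(np.array(L,float)); c,s=np.cos(a),np.sin(a)
    return np.c_[x+c*L[:,0]-s*L[:,1],y+s*L[:,0]+c*L[:,1],L[:,2]]
E
cat > fit.py <<'E'
from h import *
from scipy.optimize import least_squares
def conv(p,x0,c0): return [x0+(p[0]-c0)/7-.43, 172+p[1]/7-.43]
N=None
# local xyz, crop px, weights(u,v)
C=[((-80,0,30),(590,470),1,0),((-122,0,30),(588,524),0,1),((0,0,86),(598,300),1,0),((54,0,80),(599,158),1,1),((118,0,80),(599,35),1,.5),((6,63,54),(466,265),1,1),((-50,0,86),(598,383),0,1)]
B=[((-60,0,46),(230,480),1,0),((28,0,79),(217,335),1,1),((54,0,101),(211,280),1,1),((6,63,70),(90,380),1,1)]
im=cv2.imread("pics/top0.png")
out=[]
for nm,D,x0,c0,g,dz,top in(("charger",C,338,385,(520,-200,0),30,80),("blender",B,212,0,(520,230,0),46,101)):
    L=[d[0] for d in D]; P=np.array([conv(d[1],x0,c0) for d in D]); w=np.array([d[2:] for d in D])
    r=least_squares(lambda q:((proj(W(q,L))-P)*w).ravel(),g,x_scale=[10,10,.05])
    print(nm,r.x.round(3),r.fun.reshape(-1,2).round(2).tolist())
    u0=c0 and 338 or 212
    a=cv2.resize(im[172:272,u0:u0+55],None,fx=6,fy=6,interpolation=cv2.INTER_CUBIC); a=np.clip(a*1.6,0,255).astype('uint8')
    def box(x1,x2,y1,y2,z,col):
        q=proj(W(r.x,[(x1,y1,z),(x2,y1,z),(x2,y2,z),(x1,y2,z)])); q=(q+.43-[u0,172])*6
        cv2.polylines(a,[q.round().astype(int)],True,col,1)
    box(-122,54,-46,46,dz,(0,255,255)); box(54,118 if dz==30 else 58,-46,46,top,(0,0,255)); box(-11,23,50.5,75.5,dz+24,(0,255,0))
    if dz==30: box(-50,50,-28,28,86,(255,0,255))
    else: box(28,54,-9,9,79,(255,0,255))
    out.append(a)
cv2.imwrite("pics/fit.png",np.hstack(out))
E
python3 fit.py
```

```text
charger [ 5.67354e+02 -1.93993e+02 -1.40000e-02] [[-0.28, -0.0], [0.0, -0.05], [0.72, -0.0], [0.06, 0.66], [-0.21, -0.37], [-0.3, -0.03], [0.0, -0.4]]
blender [ 5.20149e+02  2.27010e+02 -1.70000e-02] [[-0.12, 0.0], [0.21, -0.06], [-0.03, -0.11], [-0.07, 0.17]]
```

View pics/fit.png

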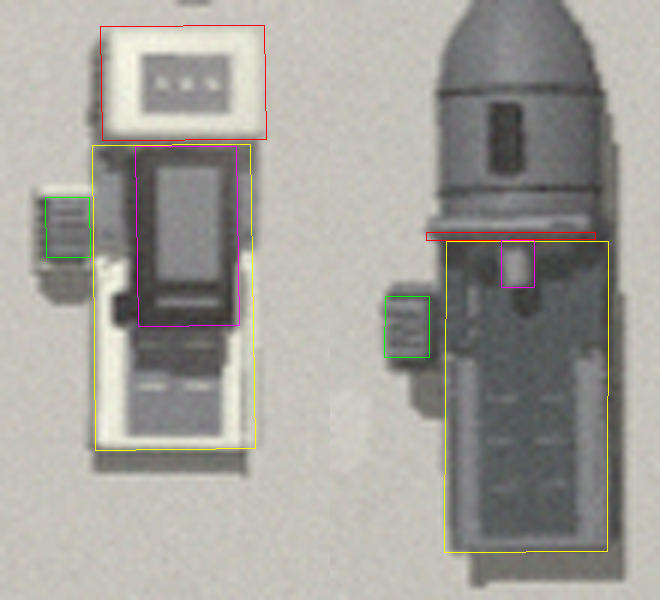

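The fit is good: charger at (567, -193), blender at (520, 227), both with yaw of about -0.015. I'll start moving towards the button with the fingers shut.

Emit:
arm_command:
  targets:
    - {"hand":-1,"x":0,"y":0,"z":0,"yaw":0.127}
    - {"hand":-1,"x":0,"y":0,"z":0,"yaw":0.127}
    - {"hand":-1,"x":0,"y":0,"z":0,"yaw":0.126}
    - {"hand":-1,"x":0.04,"y":-0.04,"z":0,"yaw":0}
    - {"hand":-1,"x":0.04,"y":-0.04,"z":0,"yaw":0}
    - {"hand":-1,"x":0.04,"y":-0.04,"z":0,"yaw":0}
    - {"hand":-1,"x":0.04,"y":-0.04,"z":0,"yaw":0}
    - {"hand":-1,"x":0.04,"y":-0.04,"z":0,"yaw":0}
    - {"hand":-1,"x":0.04,"y":-0.04,"z":0,"yaw":0}
    - {"hand":-1,"x":0.04,"y":-0.04,"z":0,"yaw":0}
  newtons: 40

```text
clock: 1.1
eef_pos: [448.8, -267.9, 205.4]
eef_rot: [-3.141, 0.0, -0.014]
wrist_force: [0.2, 0.2, 1.0]
finger_gap: 17.5
finger_force: 0.0
```

Emit:
arm_command:
  targets:
    - {"hand":-1,"x":0.034,"y":-0.035,"z":0.03,"yaw":0}
    - {"hand":-1,"x":0.034,"y":-0.035,"z":0.03,"yaw":0}
    - {"hand":-1,"x":0.034,"y":-0.035,"z":0.03,"yaw":0}
    - {"hand":-1,"x":0,"y":0,"z":0.03,"yaw":0}
    - {"hand":-1,"x":0,"y":0,"z":0,"yaw":0}
    - {"hand":-1,"x":0,"y":0,"z":0,"yaw":0}
    - {"hand":-1,"x":0,"y":0,"z":0,"yaw":0}

```text
clock: 1.8
eef_pos: [538.4, -180.2, 98.7]
eef_rot: [3.141, -0.002, -0.015]
wrist_force: [-0.2, 0.5, 1.1]
finger_gap: 0.3
finger_force: 0.0
```

Emit:
arm_command:
  targets:
    - {"hand":-1,"x":0,"y":0,"z":0,"yaw":0}
    - {"hand":-1,"x":0,"y":0,"z":0,"yaw":0}

```text
clock: 2.0
eef_pos: [538.2, -179.9, 98.0]
eef_rot: [3.141, -0.002, -0.015]
wrist_force: [-0.4, -0.6, 0.7]
finger_gap: 0.6
finger_force: 0.0
```

Emit:
arm_command:
  targets:
    - {"hand":-1,"x":0.018,"y":-0.025,"z":0,"yaw":0}
    - {"hand":-1,"x":0.018,"y":-0.025,"z":0,"yaw":0}
    - {"hand":-1,"x":0,"y":0,"z":0.02,"yaw":0}
    - {"hand":-1,"x":0,"y":0,"z":0,"yaw":0}
    - {"hand":-1,"x":0,"y":0,"z":0,"yaw":0}
    - {"hand":-1,"x":0,"y":0,"z":0,"yaw":0}

```text
clock: 2.6
eef_pos: [574.9, -130.4, 77.9]
eef_rot: [3.141, -0.001, -0.015]
wrist_force: [-0.2, 0.0, -0.2]
finger_gap: 0.8
finger_force: 0.0
```

```bash
python3 - <<'E'
from cell import manip,camera
import cv2,numpy as np
t=camera("top")[172:252,318:398,::-1]; s=camera("side")[165:245,300:400,::-1]
print(manip.read_state()["eef_pos"])
r=lambda a,f:cv2.resize(a,None,fx=f,fy=f,interpolation=cv2.INTER_CUBIC)
o=np.hstack([r(t,4.5),r(s,4.4)[:352].copy() if 0 else cv2.resize(s,(436,360))]); cv2.imwrite("pics/b.png",np.clip(o*1.4,0,255).astype('uint8'))
E
```

```text
[ 574.88587075 -130.34223227   77.78992211]
```

View pics/b.png

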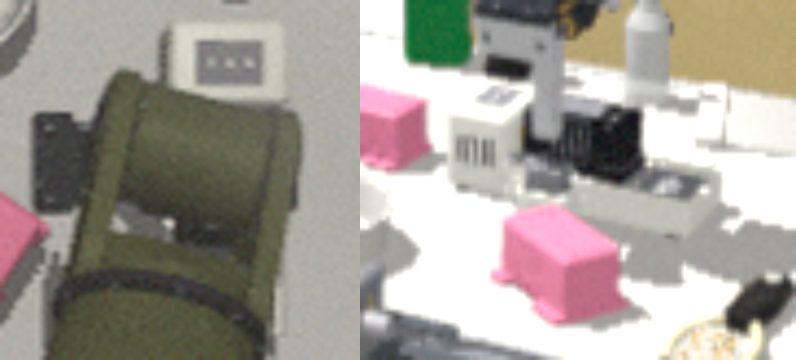

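The side view shows the shut fingertips at (545,140), right above the grey button at (548,175). Pressing it now.

Emit:
arm_command:
  targets:
    - {"hand":-1,"x":0,"y":0,"z":0.012,"yaw":0}
    - {"hand":-1,"x":0,"y":0,"z":0.01,"yaw":0}
    - {"hand":-1,"x":0,"y":0,"z":0.005,"yaw":0}
    - {"hand":-1,"x":0,"y":0,"z":0.005,"yaw":0}
    - {"hand":-1,"x":0,"y":0,"z":0,"yaw":0}
    - {"hand":-1,"x":0,"y":0,"z":0,"yaw":0}

```text
clock: 3.3
eef_pos: [574.8, -129.8, 45.0]
eef_rot: [3.142, 0.0, -0.014]
wrist_force: [-1.7, 0.4, 4.7]
finger_gap: 0.6
finger_force: 2.5
```

Emit:
arm_command:
  targets:
    - {"hand":-1,"x":0,"y":0,"z":0.0015,"yaw":0}
    - {"hand":-1,"x":0,"y":0,"z":0,"yaw":0}
    - {"hand":-1,"x":0,"y":0,"z":0,"yaw":0}

```text
clock: 3.6
eef_pos: [574.9, -129.8, 44.5]
eef_rot: [3.141, -0.001, -0.014]
wrist_force: [-4.9, 1.2, 16.3]
finger_gap: 0.4
finger_force: 7.8
```

```bash
python3 - <<'E'
from cell import manip,camera
import cv2,numpy as np
s=camera("side")[165:245,300:400,::-1]
print(manip.read_state()["eef_pos"],manip.read_state()["wrist_force"])
cv2.imwrite("pics/c.png",np.clip(cv2.resize(s,(500,400),interpolation=2)*1.4,0,255).astype('uint8'))
E
```

```text
[ 574.94238214 -129.75976736   44.4781547 ] [-6.91248745  1.83615684 16.01661898]
```

View pics/c.png

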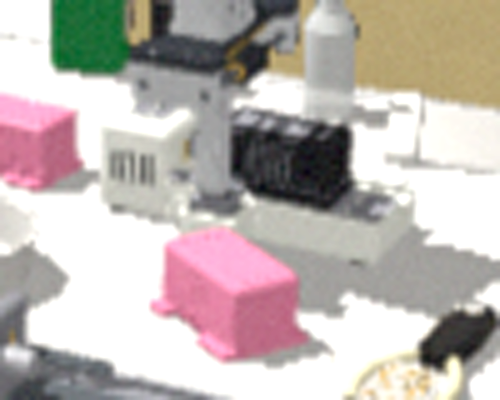

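The pack has sprung back, now at about (290,160) in the crop and clear of the bulkhead. The button has bottomed out. I'll rise and move over the pack.

Emit:
arm_command:
  targets:
    - {"hand":-1,"x":0,"y":0,"z":-0.03,"yaw":0}
    - {"hand":-1,"x":0,"y":0,"z":-0.03,"yaw":0}
    - {"hand":-1,"x":0,"y":0,"z":-0.03,"yaw":0}
    - {"hand":0.55,"x":-0.011,"y":0.021,"z":0,"yaw":0}
    - {"hand":0.55,"x":-0.011,"y":0.021,"z":0,"yaw":0}
    - {"hand":0.55,"x":-0.011,"y":0.021,"z":0,"yaw":0}
    - {"hand":0.55,"x":0,"y":0,"z":0,"yaw":0}
    - {"hand":0.55,"x":0,"y":0,"z":0,"yaw":0}
    - {"hand":0.55,"x":0,"y":0,"z":0,"yaw":0}
    - {"hand":0.55,"x":0,"y":0,"z":0,"yaw":0}

```text
clock: 4.65
eef_pos: [541.2, -191.5, 133.2]
eef_rot: [-3.141, 0.0, -0.013]
wrist_force: [-0.4, 0.3, 0.9]
finger_gap: 52.8
finger_force: 0.0
```

Emit:
arm_command:
  targets:
    - {"hand":0.55,"x":0,"y":0.001,"z":0,"yaw":0}
    - {"hand":0.55,"x":0,"y":0,"z":0,"yaw":0}
    - {"hand":0.55,"x":0,"y":0,"z":0,"yaw":0}
    - {"hand":0.55,"x":0,"y":0,"z":0,"yaw":0}
    - {"hand":0.55,"x":0,"y":0,"z":0.02,"yaw":0}
    - {"hand":0.55,"x":0,"y":0,"z":0.02,"yaw":0}
    - {"hand":0.55,"x":0,"y":0,"z":0.01,"yaw":0}
    - {"hand":0.55,"x":0,"y":0,"z":0,"yaw":0}

```text
clock: 5.45
eef_pos: [540.3, -193.1, 82.2]
eef_rot: [-3.141, 0.002, -0.014]
wrist_force: [0.7, 0.0, -0.2]
finger_gap: 72.5
finger_force: 0.0
```

No contact at the pack's top. Now I descend and grip.

Emit:
arm_command:
  targets:
    - {"hand":0.55,"x":0,"y":0,"z":0.015,"yaw":0}
    - {"hand":0.55,"x":0,"y":0,"z":0.015,"yaw":0}
    - {"hand":0.55,"x":0,"y":0,"z":0,"yaw":0}
    - {"hand":0.55,"x":0,"y":0,"z":0,"yaw":0}
    - {"hand":-0.1,"x":0,"y":0,"z":0,"yaw":0}
    - {"hand":-0.1,"x":0,"y":0,"z":0,"yaw":0}
    - {"hand":-0.1,"x":0,"y":0,"z":0,"yaw":0}
    - {"hand":-0.1,"x":0,"y":0,"z":0,"yaw":0}
    - {"hand":-0.1,"x":0,"y":0,"z":0,"yaw":0}
  newtons: 45

```text
clock: 6.35
eef_pos: [541.1, -193.4, 53.9]
eef_rot: [3.141, -0.001, -0.014]
wrist_force: [-1.1, -0.4, 3.5]
finger_gap: 56.2
finger_force: 44.9
```

Emit:
arm_command:
  targets:
    - {"hand":-0.3,"x":-0.015,"y":0,"z":0,"yaw":0}
    - {"hand":-0.3,"x":-0.015,"y":0,"z":0,"yaw":0}
    - {"hand":-0.3,"x":-0.015,"y":0,"z":0,"yaw":0}
    - {"hand":-0.3,"x":-0.015,"y":0,"z":0,"yaw":0}
    - {"hand":-0.3,"x":0,"y":0,"z":0,"yaw":0}
    - {"hand":-0.3,"x":0,"y":0,"z":0,"yaw":0}
    - {"hand":-0.3,"x":0,"y":0,"z":0,"yaw":0}

```text
clock: 7.05
eef_pos: [481.3, -192.5, 53.5]
eef_rot: [3.142, 0.0, -0.014]
wrist_force: [-1.9, 0.5, 4.5]
finger_gap: 55.4
finger_force: 44.9
```

```bash
python3 - <<'E'
from cell import manip,camera
import cv2,numpy as np
s=camera("side")[165:245,300:400,::-1]
print(manip.read_state()["eef_pos"],manip.read_state()["wrist_force"])
cv2.imwrite("pics/d.png",np.clip(cv2.resize(s,(500,400),interpolation=2)*1.4,0,255).astype('uint8'))
E
```

```text
[ 481.27208129 -192.49465347   53.44227039] [-2.21023132  0.27902424  4.8010773 ]
```

View pics/d.png

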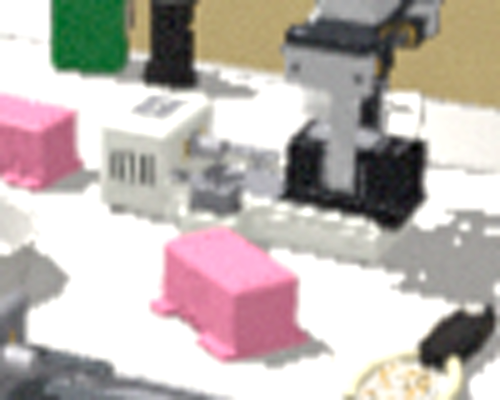

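The pack is clear of the lips, with its left side spanning 287–395 in the crop and the finger at 343, so it is gripped at its centre. Lifting.

Emit:
arm_command:
  targets:
    - {"hand":-0.3,"x":0,"y":0,"z":-0.01,"yaw":0}
    - {"hand":-0.3,"x":0,"y":0,"z":-0.02,"yaw":0}
    - {"hand":-0.3,"x":0,"y":0,"z":-0.025,"yaw":0}
    - {"hand":-0.3,"x":0,"y":0,"z":-0.025,"yaw":0}
    - {"hand":-0.3,"x":0,"y":0,"z":-0.01,"yaw":0}
    - {"hand":-0.3,"x":0,"y":0,"z":0,"yaw":0}
    - {"hand":-0.3,"x":0,"y":0,"z":0,"yaw":0}

```text
clock: 7.8
eef_pos: [480.5, -192.2, 142.3]
eef_rot: [-3.141, 0.001, -0.014]
wrist_force: [-0.2, -0.2, -3.2]
finger_gap: 55.6
finger_force: 44.9
```

Emit:
arm_command:
  targets:
    - {"hand":-0.3,"x":-0.005,"y":-0.02,"z":0,"yaw":0}
    - {"hand":-0.3,"x":-0.005,"y":-0.03,"z":0,"yaw":0}
    - {"hand":-0.3,"x":-0.005,"y":-0.03,"z":0,"yaw":0}
    - {"hand":-0.3,"x":-0.005,"y":-0.03,"z":0,"yaw":0}
    - {"hand":-0.3,"x":-0.005,"y":-0.03,"z":0,"yaw":0}
    - {"hand":-0.3,"x":-0.005,"y":-0.03,"z":0,"yaw":0}
    - {"hand":-0.3,"x":-0.005,"y":-0.03,"z":0,"yaw":0}
    - {"hand":-0.3,"x":-0.005,"y":-0.03,"z":0,"yaw":0}
    - {"hand":-0.3,"x":-0.003,"y":-0.03,"z":0,"yaw":0}
    - {"hand":-0.3,"x":-0.003,"y":-0.03,"z":0,"yaw":0}

```text
clock: 8.8
eef_pos: [438.1, 99.3, 142.1]
eef_rot: [3.141, 0.002, -0.014]
wrist_force: [0.3, 0.2, -4.0]
finger_gap: 56.0
finger_force: 44.9
```

Emit:
arm_command:
  targets:
    - {"hand":-0.3,"x":0,"y":-0.03,"z":0,"yaw":0}
    - {"hand":-0.3,"x":0,"y":-0.03,"z":0,"yaw":0}
    - {"hand":-0.3,"x":0,"y":-0.03,"z":0,"yaw":0}
    - {"hand":-0.3,"x":0,"y":-0.02,"z":0,"yaw":0}
    - {"hand":-0.3,"x":0,"y":0,"z":0,"yaw":0}
    - {"hand":-0.3,"x":0,"y":0,"z":0,"yaw":0}
    - {"hand":-0.3,"x":0,"y":0,"z":0,"yaw":0}
    - {"hand":-0.3,"x":0,"y":0,"z":0,"yaw":0}

```text
clock: 9.6
eef_pos: [440.5, 207.4, 143.2]
eef_rot: [3.141, 0.0, -0.015]
wrist_force: [-0.5, -0.3, -3.2]
finger_gap: 55.6
finger_force: 44.9
```

Emit:
arm_command:
  targets:
    - {"hand":-0.3,"x":0,"y":-0.011,"z":0,"yaw":0.002}
    - {"hand":-0.3,"x":0,"y":-0.01,"z":0,"yaw":0}
    - {"hand":-0.3,"x":0,"y":0,"z":0.02,"yaw":0}
    - {"hand":-0.3,"x":0,"y":0,"z":0.02,"yaw":0}
    - {"hand":-0.3,"x":0,"y":0,"z":0.01,"yaw":0}
    - {"hand":-0.3,"x":0,"y":0,"z":0,"yaw":0}
    - {"hand":-0.3,"x":0,"y":0,"z":0,"yaw":0}

```text
clock: 10.3
eef_pos: [441.1, 229.5, 94.0]
eef_rot: [-3.141, -0.001, -0.016]
wrist_force: [-0.0, 0.0, -3.1]
finger_gap: 55.7
finger_force: 44.9
```

```bash
python3 - <<'E'
from cell import manip,camera
import cv2,numpy as np
s=camera("side")[180:290,240:380,::-1]
t=camera("top")[200:280,205:285,::-1]
print(manip.read_state()["eef_pos"],manip.read_state()["wrist_force"])
o=np.hstack([cv2.resize(s,(445,350),interpolation=2),cv2.resize(t,(350,350),interpolation=2)])
cv2.imwrite("pics/e.png",np.clip(o*1.4,0,255).astype('uint8'))
E
```

```text
[441.31431313 229.44423905  94.31700181] [ 0.29086933 -0.55484492 -3.36629035]
```

View pics/e.png

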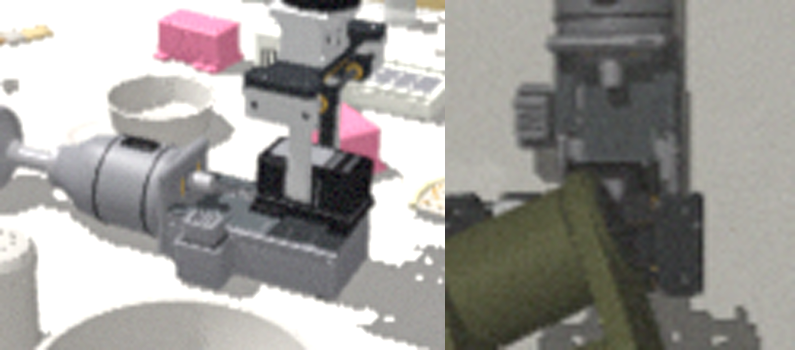

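The pack hangs aligned over the open end of the blender rail, at about (315,190) in the side crop. I'll lower it.

Emit:
arm_command:
  targets:
    - {"hand":-0.3,"x":0,"y":0.001,"z":0.01,"yaw":0}
    - {"hand":-0.3,"x":0,"y":0,"z":0.008,"yaw":0}
    - {"hand":-0.3,"x":0,"y":0,"z":0.004,"yaw":0}
    - {"hand":-0.3,"x":0,"y":0,"z":0.002,"yaw":0}
    - {"hand":-0.3,"x":0,"y":0,"z":0,"yaw":0}
    - {"hand":-0.3,"x":0,"y":0,"z":0,"yaw":0}

```text
clock: 11.0
eef_pos: [441.0, 228.2, 69.5]
eef_rot: [-3.141, -0.0, -0.016]
wrist_force: [-0.4, 0.5, -1.1]
finger_gap: 55.8
finger_force: 44.9
```

Emit:
arm_command:
  targets:
    - {"hand":-0.3,"x":0,"y":0,"z":0.001,"yaw":0}
    - {"hand":-0.3,"x":0.01,"y":0,"z":0,"yaw":0}
    - {"hand":-0.3,"x":0.01,"y":0,"z":0,"yaw":0}
    - {"hand":-0.3,"x":0.01,"y":0,"z":0,"yaw":0}
    - {"hand":-0.3,"x":0.01,"y":0,"z":0,"yaw":0}
    - {"hand":-0.3,"x":0.01,"y":0,"z":0,"yaw":0}
    - {"hand":-0.3,"x":0,"y":0,"z":0,"yaw":0}
    - {"hand":-0.3,"x":0,"y":0,"z":0,"yaw":0}

```text
clock: 11.8
eef_pos: [492.1, 227.9, 69.4]
eef_rot: [-3.14, -0.003, -0.016]
wrist_force: [2.3, 2.1, 4.8]
finger_gap: 55.7
finger_force: 45.0
```

Emit:
arm_command:
  targets:
    - {"hand":-0.3,"x":0.008,"y":0,"z":0,"yaw":0}
    - {"hand":-0.3,"x":0.008,"y":0,"z":0,"yaw":0}
    - {"hand":-0.3,"x":0.008,"y":0,"z":0,"yaw":0}
    - {"hand":-0.3,"x":0.006,"y":0,"z":0,"yaw":0}
    - {"hand":-0.3,"x":0,"y":0,"z":0,"yaw":0}
    - {"hand":-0.3,"x":0,"y":0,"z":0,"yaw":0}

```text
clock: 12.4
eef_pos: [521.2, 227.9, 69.1]
eef_rot: [-3.14, -0.001, -0.016]
wrist_force: [-1.2, 6.8, 5.5]
finger_gap: 56.0
finger_force: 45.0
```

Emit:
arm_command:
  targets:
    - {"hand":-0.3,"x":0.002,"y":-0.001,"z":0,"yaw":0}
    - {"hand":-0.3,"x":0.002,"y":0,"z":0,"yaw":0}
    - {"hand":-0.3,"x":0,"y":0,"z":0,"yaw":0}
    - {"hand":-0.3,"x":0,"y":0,"z":0,"yaw":0}

```text
clock: 12.8
eef_pos: [523.5, 228.1, 69.0]
eef_rot: [3.141, 0.003, -0.015]
wrist_force: [-15.3, -0.4, 14.5]
finger_gap: 55.9
finger_force: 45.0
```

Emit:
arm_command:
  targets:
    - {"hand":-0.3,"x":0.002,"y":0,"z":0,"yaw":0}
    - {"hand":-0.3,"x":0,"y":0,"z":0,"yaw":0}
    - {"hand":-0.3,"x":0,"y":0,"z":0,"yaw":0}

```text
clock: 13.1
eef_pos: [524.3, 227.5, 68.9]
eef_rot: [3.14, 0.006, -0.015]
wrist_force: [-28.0, -5.8, 21.9]
finger_gap: 56.0
finger_force: 45.0
```

Hard stop at +4 mm. Next I pull back gently to test the catch.

Emit:
arm_command:
  targets:
    - {"hand":-0.3,"x":-0.004,"y":0,"z":-0.001,"yaw":0}
    - {"hand":-0.3,"x":-0.004,"y":0,"z":0,"yaw":0}
    - {"hand":-0.3,"x":-0.001,"y":0,"z":0,"yaw":0}
    - {"hand":-0.3,"x":0,"y":0,"z":0,"yaw":0}
    - {"hand":-0.3,"x":0,"y":0,"z":0,"yaw":0}

```text
clock: 13.6
eef_pos: [519.9, 227.7, 69.9]
eef_rot: [-3.141, -0.005, -0.016]
wrist_force: [10.7, -3.0, -4.3]
finger_gap: 55.7
finger_force: 45.0
```

Pulling back meets +10.7 N, so the catch is holding. I'll let go and rise.

Emit:
arm_command:
  targets:
    - {"hand":-0.3,"x":0.001,"y":0,"z":0,"yaw":0}
    - {"hand":0.35,"x":0,"y":0,"z":0,"yaw":0}
    - {"hand":0.35,"x":0,"y":0,"z":0,"yaw":0}
    - {"hand":0.35,"x":0,"y":0,"z":0,"yaw":0}
    - {"hand":0.35,"x":0,"y":0,"z":0,"yaw":0}
    - {"hand":0.35,"x":0,"y":0,"z":-0.02,"yaw":0}
    - {"hand":0.35,"x":0,"y":0,"z":-0.03,"yaw":0}
    - {"hand":0.35,"x":0,"y":0,"z":-0.03,"yaw":0}
    - {"hand":0.35,"x":0,"y":0,"z":-0.03,"yaw":0}
    - {"hand":0.35,"x":0,"y":0,"z":0,"yaw":0}

```text
clock: 14.6
eef_pos: [520.2, 228.4, 183.6]
eef_rot: [-3.139, -0.006, -0.016]
wrist_force: [0.4, -0.3, -0.6]
finger_gap: 63.4
finger_force: 0.0
```

Emit:
arm_command:
  targets:
    - {"hand":0.35,"x":-0.03,"y":0,"z":-0.03,"yaw":0}
    - {"hand":0.35,"x":-0.03,"y":0,"z":-0.03,"yaw":0}
    - {"hand":0.35,"x":-0.03,"y":0,"z":0,"yaw":0}
    - {"hand":0.35,"x":-0.03,"y":0,"z":0,"yaw":0}
    - {"hand":0.35,"x":0,"y":0,"z":0,"yaw":0}
    - {"hand":0.35,"x":0,"y":0,"z":0,"yaw":0}

```text
clock: 15.2
eef_pos: [398.8, 229.9, 239.3]
eef_rot: [-3.142, -0.0, -0.016]
wrist_force: [-0.2, 0.1, -0.4]
finger_gap: 63.2
finger_force: 0.0
```

```bash
python3 - <<'E'
from cell import manip,camera
import cv2,numpy as np
s=camera("side")[180:290,220:360,::-1]
t=camera("top")[180:270,205:285,::-1]
print(manip.read_state()["eef_pos"],manip.read_state()["finger_gap"])
o=np.hstack([cv2.resize(s,(445,350),interpolation=2),cv2.resize(t,(311,350),interpolation=2)])
cv2.imwrite("pics/g.png",np.clip(o*1.4,0,255).astype('uint8'))
E
```

```text
[399.38339319 229.80206684 239.01506161] 63.111934385245846
```

View pics/g.png

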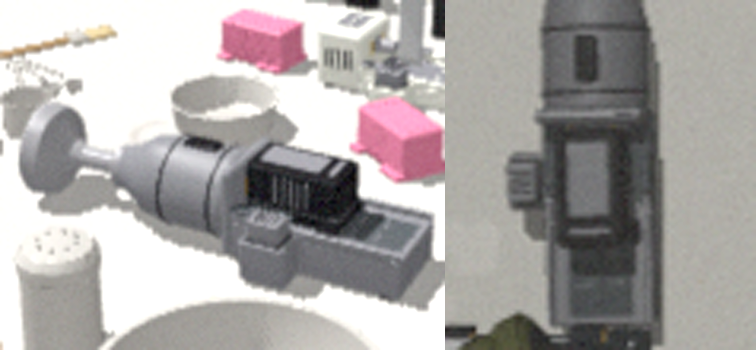

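The pack sits home against the bulkhead at about (300,180) in the side crop. The catch button is up, the gripper is clear, and the things around are undisturbed.

```bash
python3 -c "
from cell import manip
print(manip.sign_off())"
```

```text
the job is handed in; nothing more can be done
None
```

The battery pack is in the blender, fully home and held by the catch (it resisted a pull of about 11 N); the gripper has let go, and I handed the job in at about 15 s, with no verdict returned.

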